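Bring the yellow-labelled bin of the parts carousel to the counting tray

ROBOT

A 6-joint arm with a two-finger parallel gripper is mounted at the origin on the work surface. World frame = base frame: x ahead of the robot, y to its left, z up, the work surface at z = 0. Lengths are in m, angles in degrees, forces in N, time in s.
With the tool pointing down it reaches from about 0.25 to 0.725 m from the base axis. Payload 9.7 kg.
Tool frame: the origin (TCP) lies at the very end of the fingers, on their centre line; the grasp point (between the pads) lies 19 mm behind it; z points along the fingers, y is the direction in which the jaws open and shut (so a half turn about z gives the same grasp; the last joint's range is limited). The gripper opens to 85 mm and grips with 20 to 120 N. Pads are 22 mm wide; open, the fingers measure 114 mm over their backs; the gripper's body (76 mm by 85 mm) begins 54 mm behind the grasp point. The pads swing forward as they close: fully open they stand 13 mm farther back than shut.
Start: joints at [70.932, 4.979, 10.078, 95.1, 0, 90], TCP at [0.18, 0.52, 0.231] pointing down, gripper open.
Joint ranges: [-179.16, 179.16], [-48.56, 103.87], [-65.8, 70.77], [-126.05, 130.52], [-82.76, 87.17], [-180, 180]. Speed limits (degrees/s): [127.2, 127.2, 147.25, 180, 180, 180].

INTERFACE

Orientations are given as [roll, pitch, yaw] about the fixed x, y, z axes, in that order (R = Rz(yaw) Ry(pitch) Rx(roll)).
In Python, from workcell import bot, camera, ticket gives the robot as it stands.
- The arm moves only by the shell command python3 -m jog 'ROWS' [FORCE]. ROWS is a JSON object of lists of equal length, an entry for each row: "turn": the turn, a rotation vector about the world's x, y, z each as a share of 8 degrees, from -1 to 1, a list of three; "delta_pos": the shift along the world's x, y, z each as a share of 50 mm, from -1 to 1, a list of three; "hand": the opening, from -1 (shut) to 1 (fully open). A call has exactly 10 rows; each row shifts and turns the commanded pose from where the row before left it; what a row does not reach is not made up. A row lasts 1/10 s, in which the tool goes at most 50 mm and 8.59 degrees, less where a joint would pass 70% of its speed; a pose out of reach is approached as far as the arm can. A call with a number of a shift or a turn outside -1 to 1 is refused whole. A call with a gripper value outside its range is refused whole. The fingers move at their own pace and stop on an object; FORCE is the grip in N (left out, the last holds). Time passes only in rows, so rows that do not move let the fingers close, or fill a call up. It gives the time, the measured TCP pose, the force and the opening at its end, in the units of the state.
- bot.get_obs(): the state, without advancing time (a new reading comes with each control period).
- camera(name): name is "side" or "top"; returns a dict with "frame" (420x560x3 uint8, red, green, blue), "range_z" (420x560 float32, m along the optical axis (not along the pixel's ray), 0 where there is no reading), "fx", "fy", "cx", "cy" (pixels), "extrinsics" (4x4, takes a point from world to camera coordinates). Camera axes: x right, y up, looking along -z (the intrinsics and any distortion apply to the point x, -y, -z); pixel columns grow to the right and rows downward; lengths in m; the calibration is good to about 2 mm. A picture is of the moment at which its call begins.
- ticket.job_done(): hands the job in, once; it reports no verdict.
The state is a dict: "time": time; "q": joint angles; "qd": joint speeds; "joint_efforts": joint torques, N m; "ee_pos": TCP position; "tcp_rot": TCP orientation; "wrist_force": force on the tool from outside, world axes, zero at the start; "torque": the same for the moment, N m; "opening": finger opening in m.
Only numpy, scipy, OpenCV 4.12 (cv2) and the standard library are available. Lean on these libraries where they do the work, as an engineer would, in place of code of your own. Each camera call takes 0.05 s, during which the arm holds its last target.

TASK

Turn the parts carousel by pushing it round at the rim with the fingertips (the side of a bin is a good place) until the bin with the yellow label faces front, squarely in line with the green counting tray, and leave it at rest there. Push gently and steadily: do not grip the carousel or fling it round, and leave the loose parts in their bins. Do not disturb the glue bottle, the tape roll or the spare bin.

Things in the scene. Friction and masses are not known exactly. Their poses are not given: they have to be found in the camera images.
- carousel: Turning part of a parts carousel: aluminium disc 310 mm across carrying five blue bins, grey hub in the middle. Origin on the turning axis at the disc's underside, 24 mm above the bench; disc 12 mm thick; z up. Its -x axis points through the middle of the yellow-labelled bin. Turns without end either way, does not lift off; 2 to 4 N at the rim turns it (smooth, slightly stiff bearing), and it stops where it is left.
- yellow_label (a point): Middle of the yellow label on the front of the yellow-labelled bin (label 65 mm wide, tilted up, on a sloping holder that stands out 17 mm in front of the bin; the other four bins have white labels). It is 161 mm from the turning axis and 49 mm above the bench, and goes round with the carousel.
- yellow_bin (a point): Centre of the yellow-labelled bin's floor, 107 mm from the axis. All five bins are alike, fixed at 72 degree steps: 88 mm wide, 90 mm long along the radius (62 to 152 mm from the axis), sides parallel, walls 3 mm, top 86 mm above the bench; front wall 22 mm high, side walls slope from 50 down to 22 mm height over the front 32 mm.
- gap (a point): Point on the bare top of the disc (36 mm above the bench), 135 mm from the axis, midway in the open wedge-shaped gap between the yellow-labelled bin and the next bin counter-clockwise seen from above. Five such gaps, 72 degrees apart; here the walls of the bins on either side are each 35 mm away, at the rim 47 mm: room for fingertips to push on a bin's side.
- stand: Fixed grey stand under the carousel, 250 mm across, same vertical axis as the carousel. Origin on that axis at bench height. Its -x axis points to the front, through the middle of the counting tray.
- tray (a point): Middle of the floor of the green counting tray (75 mm deep, 130 mm wide, rim 17 mm above the bench), fixed to the front of the stand, 213 mm from the axis, just outside the carousel's rim. The yellow-labelled bin has to stop in line with it.
- carton_mid (a point): Centre of a small brown carton, 45 x 45 x 34 mm, lying loose in one of the white-labelled bins.
- bearing_mid (a point): Centre of a steel ball bearing, 52 mm across, 24 mm bore, 15 mm high, lying loose in one of the white-labelled bins.
- relay_mid (a point): 18 mm above the underside of a black relay, 58 x 24 x 40 mm, standing loose in one of the white-labelled bins.
- glue_mid (a point): Half-way up a white glue bottle with a red cap, 48 mm across, 130 mm high, standing loose on the bench beside the carousel. Leave it alone.
- tape_mid (a point): Centre of an orange roll of tape, 96 mm across, 25 mm high, lying loose on the bench beside the carousel. Leave it alone.
- spare_bin_mid (a point): Half-way up an empty spare blue picking bin, 90 x 88 x 50 mm, standing loose on the bench beside the carousel. Leave it alone.

How it is judged (in metres and radians):
On the way:
1. the fingers push the carousel round (contact force between the fingers and carousel above 0.3 N and angular speed of carousel above 0.05 rad/s), for 0.02 s.
At the end, for the whole second after the job is handed in: The yellow-labelled bin points at the counting tray within 0.13 rad (7 degrees, about 20 mm at the bin's front), the carousel is at rest, the carton, bearing and relay lie in bins of the carousel, and the glue bottle, tape roll and spare bin are within 15 mm of where they stood (angle between the x axis of carousel and the x axis of stand, either way round below 0.13 rad and x of yellow_label in the frame of stand below -0.1 m and angular speed of carousel below 0.05 rad/s and not (z of carton_mid in the frame of carousel above 0.057 m or z of carton_mid in the frame of carousel below 0 m or horizontal distance between carton_mid and carousel above 0.165 m) and not (z of bearing_mid in the frame of carousel above 0.0475 m or z of bearing_mid in the frame of carousel below 0 m or horizontal distance between bearing_mid and carousel above 0.165 m) and not (z of relay_mid in the frame of carousel above 0.058 m or z of relay_mid in the frame of carousel below 0 m or horizontal distance between relay_mid and carousel above 0.165 m) and distance of each of glue_mid, tape_mid, spare_bin_mid from where it was at the start of the episode below 0.015 m); the robot touches nothing.
It fails at once if the carousel is gripped or shoved hard (the fingers bear on it with more than 40 N) (contact force between the fingers and carousel above 40 N).
It fails at once if the carousel is flung round (faster than 3 rad/s) (angular speed of carousel above 3 rad/s).
It fails at once if the carton, bearing or relay is lifted (by 25 mm) or leaves the carousel ((z of carton_mid in the frame of carousel above 0.057 m or z of carton_mid in the frame of carousel below 0 m or horizontal distance between carton_mid and carousel above 0.165 m) or (z of bearing_mid in the frame of carousel above 0.0475 m or z of bearing_mid in the frame of carousel below 0 m or horizontal distance between bearing_mid and carousel above 0.165 m) or (z of relay_mid in the frame of carousel above 0.058 m or z of relay_mid in the frame of carousel below 0 m or horizontal distance between relay_mid and carousel above 0.165 m)).
It fails at once if the glue bottle, tape roll or spare bin is moved by more than 15 mm (distance of any of glue_mid, tape_mid, spare_bin_mid from where it was at the start of the episode above 0.015 m).
It also fails if it takes over 51 s, if anything falls off the work surface, if the arm or the gripper's body presses on something with over 40 N, if the wrist force passes 120 N, or if a joint passes its speed limit or range.

## Working session

There is one attempt and no reset: what is moved stays moved. The work goes in short steps, Python scripts to look and compute and a shell command to move; the robot and the scene stay as the last step left them, time stands still between calls to the robot, and variables do not carry over. Pictures are saved under pics/ and viewed, and the job is handed in when it is done.

```bash
mkdir -p pics; cat > h.py <<'E'
import numpy as np, cv2
from workcell import bot, camera, ticket
def save(n,f): cv2.imwrite('pics/'+n,cv2.cvtColor(f,cv2.COLOR_RGB2BGR))
def pts(c):
    Z=c['range_z']; h,w=Z.shape; u,v=np.meshgrid(np.arange(w),np.arange(h))
    P=np.stack([(u-c['cx'])/c['fx']*Z,-(v-c['cy'])/c['fy']*Z,-Z],-1)
    T=np.linalg.inv(c['extrinsics']); return P@T[:3,:3].T+T[:3,3]
E
python3 - <<'E'
from h import *
o=bot.get_obs(); print(o)
for n in('top','side'):
    c=camera(n); save(n+'0.png',c['frame']); np.savez('/tmp/'+n+'.npz',**c)
    print(n,c['fx'],c['cx'],c['cy'],c['extrinsics'].round(3).tolist(),[k for k in c])
E
```

```text
{'time': 0.0, 'q': array([7.09323800e+01, 5.01326057e+00, 1.00336408e+01, 9.50990284e+01,
       4.79906605e-04, 9.00017653e+01]), 'qd': array([-0.10138565,  0.03038218,  0.07567814,  0.00070268, -0.07571525,
       -0.02772243]), 'joint_efforts': array([-1.75739129e-03, -5.20393181e+01,  4.64802074e+01,  1.63002958e-02,
       -1.93354858e-04,  3.30359718e-06]), 'ee_pos': array([0.17959945, 0.51960908, 0.23055505]), 'tcp_rot': array([-1.79921352e+02, -4.77483033e-04,  1.60930614e+02]), 'wrist_force': array([1.01083338, 0.3107661 , 0.4064877 ]), 'torque': array([0.0183587 , 0.00586403, 0.07234068]), 'opening': 0.08538725825473414}
top 425.91296777485695 275.5263391535762 209.40807556481462 [[-0.019, -1.0, -0.015, 0.058], [0.99, -0.021, 0.142, -0.566], [-0.142, -0.012, 0.99, -0.975], [0.0, 0.0, 0.0, 1.0]] ['frame', 'range_z', 'fx', 'fy', 'cx', 'cy', 'extrinsics']
side 405.07957839100703 280.8868899622619 212.5082935691769 [[0.791, -0.612, -0.002, -0.426], [0.437, 0.562, 0.703, -0.309], [-0.429, -0.556, 0.712, -0.793], [0.0, 0.0, 0.0, 1.0]] ['frame', 'range_z', 'fx', 'fy', 'cx', 'cy', 'extrinsics']
```

View pics/top0.png

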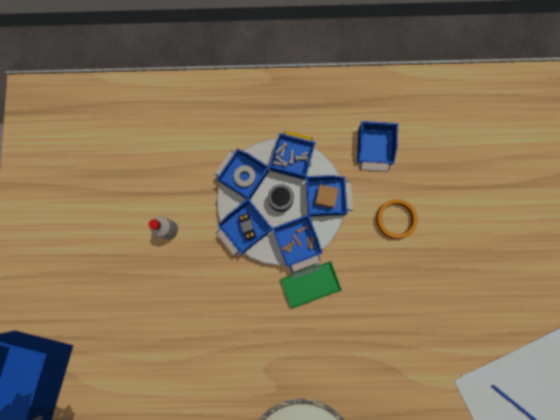

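View pics/side0.png

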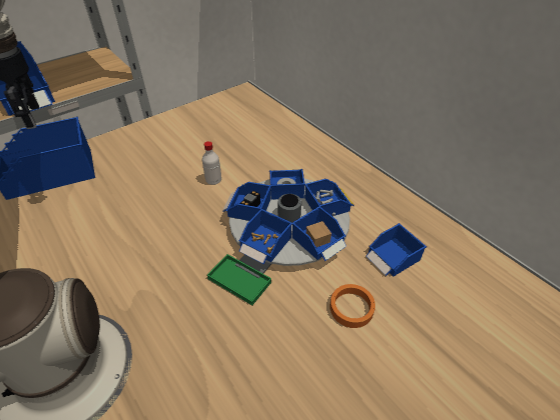

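```bash
cat >> h.py <<'E'
def measure(c,verbose=True):
    P=pts(c); hsv=cv2.cvtColor(c['frame'],cv2.COLOR_RGB2HSV); ok=c['range_z']>0
    out={}
    for n,lo,hi,zr in [('green',(45,80,40),(85,255,255),(-.01,.03)),('yellow',(22,120,100),(34,255,255),(.03,.07)),('orange',(5,140,100),(18,255,255),(.0,.05)),('red',(0,150,80),(4,255,255),(.09,.16)),('blue',(100,100,40),(125,255,255),(.0,.12))]:
        m=(cv2.inRange(hsv,lo,hi)>0)&ok&(P[...,2]>zr[0])&(P[...,2]<zr[1])
        q=P[m]; out[n]=q
        if len(q) and verbose: 
            v,u=np.nonzero(m); print(n,len(q),'px',u.mean().round(),v.mean().round(),'med',np.median(q,0).round(4),'min',np.percentile(q,2,axis=0).round(3),'max',np.percentile(q,98,axis=0).round(3))
    return out
E
python3 - <<'E'
from h import *
for n in('top','side'):
    c=dict(np.load('/tmp/'+n+'.npz')); print(n); measure(c)
E
```

```text
top
green 1611 px 310.0 285.0 med [ 0.3872 -0.0326  0.0045] min [ 0.344 -0.095  0.001] max [0.434 0.03  0.018]
yellow 81 px 298.0 135.0 med [ 0.7475 -0.0109  0.0493] min [ 0.737 -0.04   0.043] max [0.759 0.018 0.055]
orange 537 px 396.0 219.0 med [ 0.5413 -0.2439  0.0246] min [ 0.496 -0.29   0.001] max [ 0.588 -0.199  0.029]
red 75 px 154.0 224.0 med [0.528  0.3108 0.1297] min [0.519 0.302 0.125] max [0.537 0.321 0.133]
blue 12357 px 196.0 264.0 med [0.5084 0.1184 0.0391] min [ 0.105 -0.246  0.001] max [0.768 0.695 0.109]
side
green 1655 px 239.0 279.0 med [ 0.3886 -0.0342  0.0047] min [ 0.341 -0.101  0.001] max [0.437 0.032 0.018]
yellow 20 px 346.0 195.0 med [ 0.7487 -0.0097  0.048 ] min [ 0.741 -0.038  0.044] max [0.76  0.019 0.051]
orange 718 px 349.0 302.0 med [ 0.5377 -0.2454  0.024 ] min [ 0.495 -0.293  0.001] max [0.587 0.002 0.046]
red 47 px 208.0 145.0 med [0.5273 0.3061 0.1285] min [0.519 0.3   0.116] max [0.536 0.32  0.131]
blue 13020 px 190.0 190.0 med [0.4812 0.1372 0.0569] min [ 0.053 -0.245  0.002] max [0.77  1.101 0.114]
```

The top view shows the carousel at about px (281,200). The yellow label is at the far side (298,135) and the tray at the front (310,285). The glue bottle is at (155,225), the tape at (396,219) and the spare bin at (377,145). Next I'll find the axis and the angles.

```bash
cat >> h.py <<'E'
def axis(c):
    P=pts(c); hsv=cv2.cvtColor(c['frame'],cv2.COLOR_RGB2HSV)
    m=(c['range_z']>0)&(P[...,2]>.03)&(P[...,2]<.042)&(hsv[...,1]<60)&(abs(P[...,0]-.59)<.19)&(abs(P[...,1])<.19)
    q=P[m][:,:2].astype(np.float32); hull=cv2.convexHull(q)
    ctr,r=cv2.minEnclosingCircle(q); return q,hull[:,0],ctr,r
def tray(c):
    P=pts(c); hsv=cv2.cvtColor(c['frame'],cv2.COLOR_RGB2HSV)
    m=(c['range_z']>0)&(P[...,2]<.03)&(cv2.inRange(hsv,(45,80,40),(85,255,255))>0)
    return cv2.minAreaRect(P[m][:,:2].astype(np.float32))
E
python3 - <<'E'
from h import *
from scipy.optimize import least_squares
for n in('top','side'):
    c=dict(np.load('/tmp/'+n+'.npz')); q,h,ctr,r=axis(c); print(n,len(q),ctr,r,tray(c))
    P=pts(c); hsv=cv2.cvtColor(c['frame'],cv2.COLOR_RGB2HSV)
    d=np.hypot(P[...,0]-ctr[0],P[...,1]-ctr[1])
    k=(d<.06)&(P[...,2]>.05); print('hub',P[k].mean(0), P[k][:,2].max(), k.sum())
    g=[p for p in h if True]; f=lambda x:np.hypot(h[:,0]-x[0],h[:,1]-x[1])-.155
    s=least_squares(f,[.59,0],loss='soft_l1',f_scale=.002); print(s.x,f(s.x).round(3))
E
```

```text
top 4667 (0.6467059254646301, 0.012124180793762207) 0.22026579082012177 ((0.3895607590675354, -0.031929776072502136), (0.07494737952947617, 0.12853044271469116), 18.437816619873047)
hub [0.64175302 0.0167529  0.07742065] 0.09607445617877419 695
[0.59108662 0.03379365] [ 0.117 -0.001 -0.001 -0.     0.     0.    -0.     0.004 -0.     0.001
  0.018  0.001  0.    -0.    -0.001  0.    -0.    -0.001 -0.002 -0.002
  0.015  0.012 -0.002  0.015]
side 1542 (0.6003852486610413, -0.0021718256175518036) 0.1891912966966629 ((0.3925294578075409, -0.032501742243766785), (0.08668724447488785, 0.13137491047382355), 17.40351676940918)
hub [ 0.59691009 -0.00334579  0.07638521] 0.09510364127126236 1069
[0.58945819 0.03312469] [-0.003  0.001 -0.     0.002 -0.002  0.003 -0.001  0.013  0.013  0.011
 -0.001 -0.002 -0.003 -0.002 -0.001 -0.001  0.066  0.068  0.07 ]
```

Axis is at (0.590, 0.0335), the tray bears 198.2° and the yellow label 344.2°. So the carousel needs about 146° clockwise. I'll put the closed fingers in the gap at bearing 236°, at (0.513, -0.081).

```bash
R='[0,0,0]'; python3 -m jog '{"delta_pos":[[0.33,-0.6,0],[0.33,-0.6,0],[0.33,-0.6,0],[0.33,-0.6,0],[0.33,-0.6,0],[0.33,-0.6,0],[0.33,-0.6,0],[0.33,-0.6,0],[0.33,-0.6,0],[0.33,-0.6,0]],"turn":[[0,0,0],[0,0,0],[0,0,0],[0,0,0],[0,0,0],[0,0,0],[0,0,0],[0,0,0],[0,0,0],[0,0,0]],"hand":[-1,-1,-1,-1,-1,-1,-1,-1,-1,-1]}' 20
python3 -m jog '{"delta_pos":[[0.33,-0.6,0],[0.33,-0.6,0],[0.33,-0.6,0],[0.33,-0.6,0],[0.33,-0.6,0],[0.33,-0.6,0],[0.33,-0.6,0],[0.33,-0.6,0],[0.33,-0.6,0],[0.33,-0.6,0]],"turn":[[0,0,0],[0,0,0],[0,0,0],[0,0,0],[0,0,0],[0,0,0],[0,0,0],[0,0,0],[0,0,0],[0,0,0]],"hand":[-1,-1,-1,-1,-1,-1,-1,-1,-1,-1]}'
```

```text
time: 1.1
ee_pos: [0.345, 0.2185, 0.2311]
tcp_rot: [-180.0, -0.0, 160.9]
wrist_force: [0.6, -0.5, 0.7]
opening: -0.0001
time: 2.1
ee_pos: [0.5101, -0.0816, 0.2309]
tcp_rot: [-180.0, -0.0, 160.9]
wrist_force: [0.7, 0.5, 0.0]
opening: 0.0001
```

```bash
python3 -m jog '{"delta_pos":[[0.04,0,-0.3],[0,0,-0.3],[0,0,-0.3],[0,0,-0.3],[0,0,-0.3],[0,0,-0.3],[0,0,-0.2],[0,0,-0.2],[0,0,0],[0,0,0]],"turn":[[0,0,0],[0,0,0],[0,0,0],[0,0,0],[0,0,0],[0,0,0],[0,0,0],[0,0,0],[0,0,0],[0,0,0]],"hand":[-1,-1,-1,-1,-1,-1,-1,-1,-1,-1]}'
python3 - <<'E'
from h import *
c=camera('side'); save('side1.png',cv2.resize(c['frame'][100:310,180:460],None,fx=2.8,fy=2.8))
E
```

```text
time: 3.1
ee_pos: [0.5117, -0.0802, 0.1215]
tcp_rot: [180.0, 0.0, 160.9]
wrist_force: [0.1, 0.1, -0.4]
opening: 0.0001
```

View pics/side1.png

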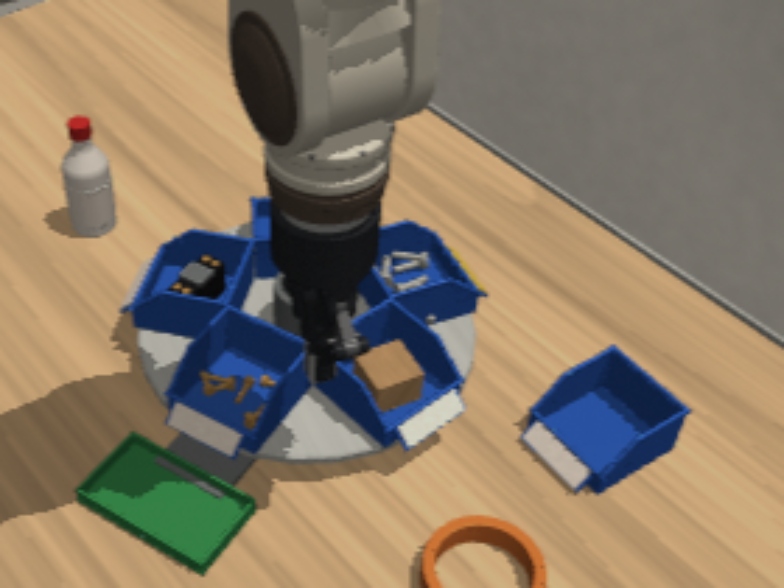

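The fingertip (about px 325,370 in the crop) hangs over the gap between the carton bin and the screw bin. I'll lower it into the gap, slightly further out.

```bash
python3 -m jog '{"delta_pos":[[-0.08,-0.12,-0.2],[0,0,-0.2],[0,0,-0.2],[0,0,-0.2],[0,0,-0.2],[0,0,-0.2],[0,0,-0.2],[0,0,0],[0,0,0],[0,0,0]],"turn":[[0,0,0],[0,0,0],[0,0,0],[0,0,0],[0,0,0],[0,0,0],[0,0,0],[0,0,0],[0,0,0],[0,0,0]],"hand":[-1,-1,-1,-1,-1,-1,-1,-1,-1,-1]}'
python3 - <<'E'
from h import *
c=camera('side'); save('side2.png',cv2.resize(c['frame'][100:310,180:460],None,fx=2.8,fy=2.8))
p=bot.get_obs()['ee_pos'][:2]-[.590,.0335]; a0=np.degrees(np.arctan2(p[1],p[0]))%360; print(np.hypot(*p),a0)
r=.142
a=np.radians(np.arange(a0,70,-2.5)); 
d=np.diff(np.stack([np.cos(a),np.sin(a)],1)*r,axis=0)/.05
for i in range(0,len(d),10): print(a0-2.5*i,d[i:i+10].round(2).tolist())
E
```

```text
time: 4.15
ee_pos: [0.508, -0.0862, 0.0518]
tcp_rot: [180.0, 0.0, 160.9]
wrist_force: [-0.2, -0.2, 1.0]
opening: -0.0002
0.14508922086821566 235.60493005184523
235.60493005184523 [[-0.1, 0.07], [-0.1, 0.08], [-0.09, 0.08], [-0.09, 0.08], [-0.09, 0.09], [-0.08, 0.09], [-0.08, 0.1], [-0.07, 0.1], [-0.07, 0.1], [-0.07, 0.11]]
210.60493005184523 [[-0.06, 0.11], [-0.06, 0.11], [-0.05, 0.11], [-0.05, 0.12], [-0.04, 0.12], [-0.04, 0.12], [-0.03, 0.12], [-0.03, 0.12], [-0.02, 0.12], [-0.01, 0.12]]
185.60493005184523 [[-0.01, 0.12], [-0.0, 0.12], [0.0, 0.12], [0.01, 0.12], [0.01, 0.12], [0.02, 0.12], [0.02, 0.12], [0.03, 0.12], [0.03, 0.12], [0.04, 0.12]]
160.60493005184523 [[0.04, 0.12], [0.05, 0.11], [0.05, 0.11], [0.06, 0.11], [0.06, 0.11], [0.07, 0.1], [0.07, 0.1], [0.08, 0.1], [0.08, 0.09], [0.08, 0.09]]
135.60493005184523 [[0.09, 0.09], [0.09, 0.08], [0.1, 0.08], [0.1, 0.07], [0.1, 0.07], [0.11, 0.07], [0.11, 0.06], [0.11, 0.06], [0.11, 0.05], [0.12, 0.05]]
110.60493005184523 [[0.12, 0.04], [0.12, 0.04], [0.12, 0.03], [0.12, 0.03], [0.12, 0.02], [0.12, 0.01], [0.12, 0.01], [0.12, 0.0], [0.12, -0.0], [0.12, -0.01]]
85.60493005184523 [[0.12, -0.01], [0.12, -0.02], [0.12, -0.02], [0.12, -0.03], [0.12, -0.03], [0.12, -0.04]]
```

View pics/side2.png

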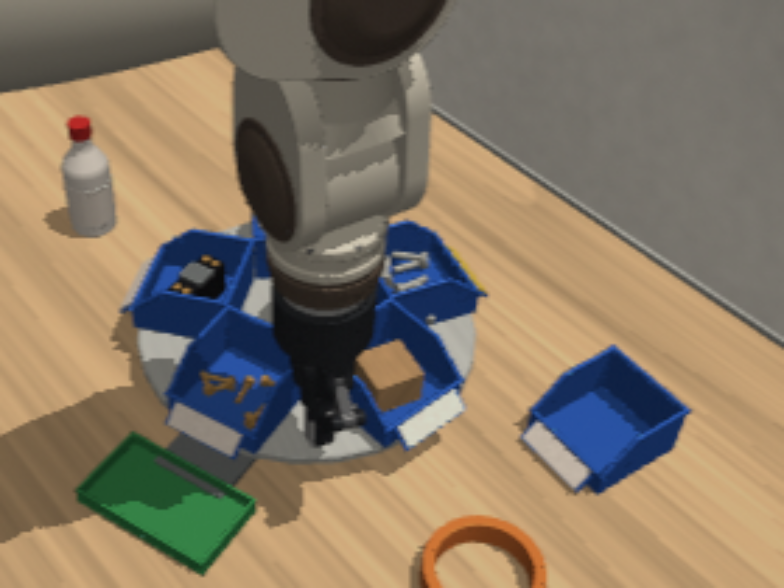

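The fingertip is in the gap, touching neither bin. I'll start the clockwise push along the arc.

```bash
python3 -m jog '{"delta_pos":[[-0.1,0.07,0],[-0.1,0.08,0],[-0.09,0.08,0],[-0.09,0.08,0],[-0.09,0.09,0],[-0.08,0.09,0],[-0.08,0.1,0],[-0.07,0.1,0],[-0.07,0.1,0],[-0.07,0.11,0]],"turn":[[0,0,0],[0,0,0],[0,0,0],[0,0,0],[0,0,0],[0,0,0],[0,0,0],[0,0,0],[0,0,0],[0,0,0]],"hand":[-1,-1,-1,-1,-1,-1,-1,-1,-1,-1]}'
cat >> h.py <<'E'
AX=np.array([.590,.0335])
def state():
    p=bot.get_obs()['ee_pos'][:2]-AX; print('tip r',np.hypot(*p).round(4),'ang',(np.degrees(np.arctan2(p[1],p[0]))%360).round(1))
    for n in ('top','side'):
        c=camera(n); P=pts(c); hsv=cv2.cvtColor(c['frame'],cv2.COLOR_RGB2HSV)
        d=np.hypot(P[...,0]-AX[0],P[...,1]-AX[1])
        m=(cv2.inRange(hsv,(22,120,100),(34,255,255))>0)&(c['range_z']>0)&(abs(P[...,2]-.049)<.02)&(d<.19)&(d>.14)
        q=P[m]; 
        if len(q):
            s=q.mean(0)[:2]-AX; t=(q[:,:2]-AX)@np.array([-s[1],s[0]])/np.hypot(*s); print(n,len(q),'yellow',(np.degrees(np.arctan2(s[1],s[0]))%360).round(1),'span',np.ptp(t).round(3),np.hypot(*s).round(3))
        m=(cv2.inRange(hsv,(100,100,40),(125,255,255))>0)&(c['range_z']>0)&(P[...,2]>.03)&(P[...,2]<.1)&(d<.15)&(d>.05)
        q=P[m]; a=np.arctan2(q[:,1]-AX[1],q[:,0]-AX[0]); print(n,'bins mod72',(np.degrees(np.angle(np.exp(5j*a).mean()))/5%72).round(1))
        save(f'{n}_{bot.get_obs()["time"]:.2f}.png',cv2.resize(c['frame'][90:330,140:440],None,fx=2.5,fy=2.5)); 
    print(bot.get_obs()['time'])
E
python3 -c "
from h import *
state()"
```

```text
time: 5.2
ee_pos: [0.4655, -0.0408, 0.0514]
tcp_rot: [-180.0, 0.0, 160.9]
wrist_force: [1.3, -3.0, 0.1]
opening: 0.0002
tip r 0.145 ang 210.8
top 81 yellow 331.9 span 0.062 0.163
top bins mod72 40.9
side 48 yellow 331.6 span 0.064 0.163
side bins mod72 7.9
5.3
```

The push works: the carousel has moved 12.4° with about 3 N at the wrist. The tip runs about 13° ahead of the gap centre, so it should finish at a bearing of about 77°.

```bash
python3 -m jog '{"delta_pos":[[-0.06,0.11,0],[-0.06,0.11,0],[-0.05,0.11,0],[-0.05,0.12,0],[-0.04,0.12,0],[-0.04,0.12,0],[-0.03,0.12,0],[-0.03,0.12,0],[-0.02,0.12,0],[-0.01,0.12,0]],"turn":[[0,0,0],[0,0,0],[0,0,0],[0,0,0],[0,0,0],[0,0,0],[0,0,0],[0,0,0],[0,0,0],[0,0,0]],"hand":[-1,-1,-1,-1,-1,-1,-1,-1,-1,-1]}'
python3 -m jog '{"delta_pos":[[-0.01,0.12,0],[0,0.12,0],[0.01,0.12,0],[0.01,0.12,0],[0.01,0.12,0],[0.02,0.12,0],[0.02,0.12,0],[0.03,0.12,0],[0.03,0.12,0],[0.04,0.12,0]],"turn":[[0,0,0],[0,0,0],[0,0,0],[0,0,0],[0,0,0],[0,0,0],[0,0,0],[0,0,0],[0,0,0],[0,0,0]],"hand":[-1,-1,-1,-1,-1,-1,-1,-1,-1,-1]}'
python3 -c "
from h import *
state()"
```

```text
time: 6.3
ee_pos: [0.446, 0.0178, 0.0513]
tcp_rot: [-180.0, -0.0, 160.9]
wrist_force: [1.2, -1.4, 0.3]
opening: 0.0002
time: 7.3
ee_pos: [0.4541, 0.0779, 0.0512]
tcp_rot: [-180.0, -0.0, 160.9]
wrist_force: [-1.5, -2.8, 0.4]
opening: 0.0005
tip r 0.143 ang 161.9
top 103 yellow 283.2 span 0.06 0.161
top bins mod72 69.9
side 172 yellow 282.9 span 0.067 0.16
side bins mod72 30.0
7.4
```

```bash
python3 -m jog '{"delta_pos":[[0.04,0.12,0],[0.05,0.11,0],[0.05,0.11,0],[0.06,0.11,0],[0.06,0.11,0],[0.07,0.1,0],[0.07,0.1,0],[0.08,0.1,0],[0.08,0.09,0],[0.08,0.09,0]],"turn":[[0,0,0],[0,0,0],[0,0,0],[0,0,0],[0,0,0],[0,0,0],[0,0,0],[0,0,0],[0,0,0],[0,0,0]],"hand":[-1,-1,-1,-1,-1,-1,-1,-1,-1,-1]}'
python3 -m jog '{"delta_pos":[[0.09,0.09,0],[0.09,0.08,0],[0.1,0.08,0],[0.1,0.07,0],[0.1,0.07,0],[0.11,0.07,0],[0.11,0.06,0],[0.11,0.06,0],[0.11,0.05,0],[0.12,0.05,0]],"turn":[[0,0,0],[0,0,0],[0,0,0],[0,0,0],[0,0,0],[0,0,0],[0,0,0],[0,0,0],[0,0,0],[0,0,0]],"hand":[-1,-1,-1,-1,-1,-1,-1,-1,-1,-1]}'
python3 -c "
from h import *
state()"; ls pics
```

```text
time: 8.4
ee_pos: [0.4864, 0.1297, 0.0512]
tcp_rot: [-180.0, -0.0, 160.9]
wrist_force: [-1.3, -3.4, 0.0]
opening: 0.0002
time: 9.4
ee_pos: [0.5386, 0.1635, 0.0512]
tcp_rot: [-180.0, -0.0, 160.9]
wrist_force: [-3.4, -2.6, -1.3]
opening: -0.0
tip r 0.1398 ang 111.6
top 139 yellow 232.7 span 0.063 0.16
top bins mod72 15.6
side 224 yellow 232.2 span 0.061 0.16
side bins mod72 54.0
9.5
side0.png
side1.png
side2.png
side_5.30.png
side_7.40.png
side_9.50.png
top0.png
top_5.25.png
top_7.35.png
top_9.45.png
```

```bash
python3 -m jog '{"delta_pos":[[0.12,0.04,0],[0.12,0.04,0],[0.12,0.04,0],[0.12,0.03,0],[0.12,0.02,0],[0.12,0.01,0],[0.12,0.01,0],[0.12,0,0],[0.12,0,0],[0.12,-0.01,0]],"turn":[[0,0,0],[0,0,0],[0,0,0],[0,0,0],[0,0,0],[0,0,0],[0,0,0],[0,0,0],[0,0,0],[0,0,0]],"hand":[-1,-1,-1,-1,-1,-1,-1,-1,-1,-1]}'
python3 -c "
from h import *
state()"
```

```text
time: 10.5
ee_pos: [0.5986, 0.1724, 0.0512]
tcp_rot: [180.0, -0.0, 160.9]
wrist_force: [-3.7, -0.1, -0.2]
opening: -0.0001
tip r 0.1391 ang 86.5
top 151 yellow 206.6 span 0.062 0.161
top bins mod72 61.7
side 222 yellow 206.9 span 0.064 0.159
side bins mod72 25.8
10.6
```

```bash
python3 -m jog '{"delta_pos":[[0.08,-0.01,0],[0.08,-0.01,0],[0.07,-0.01,0],[0.07,-0.01,0],[0.06,-0.01,0],[0.04,-0.01,0],[0.02,0,0],[0,0,0],[0,0,0],[0,0,0]],"turn":[[0,0,0],[0,0,0],[0,0,0],[0,0,0],[0,0,0],[0,0,0],[0,0,0],[0,0,0],[0,0,0],[0,0,0]],"hand":[-1,-1,-1,-1,-1,-1,-1,-1,-1,-1]}'
python3 -c "
from h import *
state()"
```

```text
time: 11.6
ee_pos: [0.6194, 0.1694, 0.0514]
tcp_rot: [180.0, 0.0, 160.9]
wrist_force: [-0.9, -0.1, 0.0]
opening: 0.0001
tip r 0.139 ang 77.8
top 154 yellow 197.6 span 0.062 0.161
top bins mod72 52.0
side 210 yellow 198.0 span 0.064 0.16
side bins mod72 16.7
11.7
```

Yellow is at about 198° against a target of 198.2°. I'll back the finger off the wall toward the gap middle, then lift.

```bash
python3 -m jog '{"delta_pos":[[-0.06,0.01,0],[-0.1,0.02,0],[-0.12,0.02,0],[-0.1,0.01,0],[0,0,0],[0,0,0.2],[0,0,0.3],[0,0,0.4],[0,0,0.4],[0,0,0.4]],"turn":[[0,0,0],[0,0,0],[0,0,0],[0,0,0],[0,0,0],[0,0,0],[0,0,0],[0,0,0],[0,0,0],[0,0,0]],"hand":[-1,-1,-1,-1,-1,-1,-1,-1,-1,-1]}'
python3 -m jog '{"delta_pos":[[-0.1,0,0.4],[-0.3,0,0.4],[-0.5,0,0.4],[-0.5,0,0.2],[-0.5,0,0],[-0.5,0,0],[-0.5,0,0],[-0.5,0,0],[0,0,0],[0,0,0]],"turn":[[0,0,0],[0,0,0],[0,0,0],[0,0,0],[0,0,0],[0,0,0],[0,0,0],[0,0,0],[0,0,0],[0,0,0]],"hand":[-1,-1,-1,-1,-1,-1,-1,-1,-1,-1]}'
python3 - <<'E'
from h import *
state()
c=camera('top'); measure(c); t=tray(c); print(t); v=np.array(t[0])-AX; print(np.degrees(np.arctan2(v[1],v[0]))%360)
save('top_end.png',cv2.resize(c['frame'][90:330,140:440],None,fx=2.5,fy=2.5))
E
```

```text
time: 12.7
ee_pos: [0.6006, 0.1723, 0.1387]
tcp_rot: [180.0, 0.1, 160.9]
wrist_force: [0.0, -0.0, -0.3]
opening: 0.0
time: 13.7
ee_pos: [0.4306, 0.1725, 0.2078]
tcp_rot: [179.9, 0.1, 161.0]
wrist_force: [0.4, -0.5, -0.8]
opening: 0.0003
tip r 0.2115 ang 138.9
top 155 yellow 197.6 span 0.062 0.161
top bins mod72 53.1
side 211 yellow 198.0 span 0.065 0.16
side bins mod72 16.5
13.8
green 1605 px 310.0 285.0 med [ 0.3872 -0.0326  0.0044] min [ 0.344 -0.095  0.   ] max [0.434 0.03  0.018]
yellow 154 px 303.0 264.0 med [ 0.4368 -0.0143  0.0496] min [ 0.424 -0.043  0.043] max [0.448 0.014 0.057]
orange 553 px 395.0 218.0 med [ 0.542  -0.2445  0.0247] min [ 0.497 -0.292  0.001] max [ 0.59  -0.198  0.029]
blue 12344 px 196.0 263.0 med [0.5109 0.1151 0.0391] min [ 0.105 -0.245  0.001] max [0.768 0.695 0.108]
((0.38949546217918396, -0.0318012610077858), (0.07508809119462967, 0.128219336271286), 18.3678035736084)
198.03963723079227
```

View pics/top_end.png

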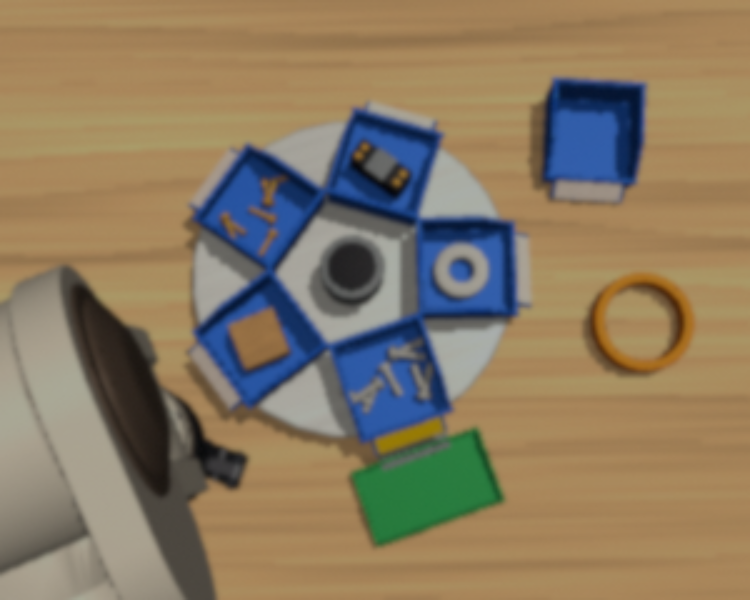

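The top view shows the yellow label (px 410,435) squarely at the tray (425,487). Carton, bearing and relay are in their bins, and the tape and spare bin haven't moved. The arm hides the glue bottle here, so I'll check it from the side.

```bash
python3 - <<'E'
from h import *
c=camera('side'); measure(c); save('side_end.png',c['frame'])
E
```

```text
green 1656 px 239.0 279.0 med [ 0.3888 -0.0342  0.0048] min [ 0.341 -0.102  0.001] max [0.437 0.032 0.018]
yellow 209 px 251.0 252.0 med [ 0.4382 -0.0167  0.0509] min [ 0.425 -0.045  0.044] max [0.452 0.013 0.058]
orange 750 px 352.0 304.0 med [ 0.5407 -0.2483  0.0238] min [ 0.497 -0.292  0.002] max [ 0.59  -0.2    0.027]
red 52 px 208.0 145.0 med [0.5264 0.3071 0.1283] min [0.519 0.3   0.117] max [0.536 0.322 0.131]
blue 13566 px 185.0 186.0 med [0.4705 0.1495 0.0563] min [ 0.053 -0.245  0.002] max [0.771 1.16  0.114]
```

View pics/side_end.png

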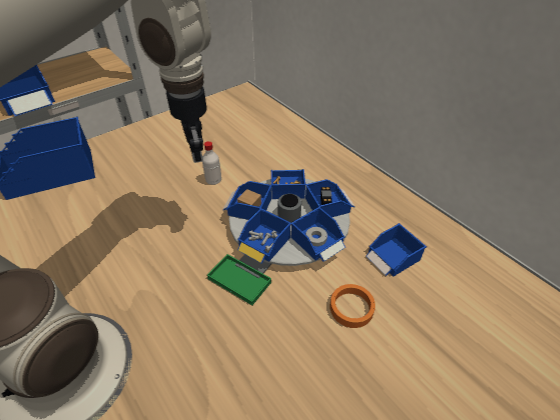

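The glue cap is still at px (208,145) and the arm touches nothing, so I'll hand in.

```bash
python3 -c "
from h import *
ticket.job_done()"
```

```text
the job is handed in; nothing more can be done
```

I pushed the carousel about 146° clockwise, with closed fingers against the side of a bin, until the yellow-labelled bin faced the green tray, then handed the job in at about 14 s.

- **Alignment:** in the last check the yellow label bore 197.6° (top camera) and 198.0° (side camera), against 198.0° for the tray. That is well within the 7° allowed.
- **Pushing:** wrist force was about 1 to 4.5 N at each reading, and the carousel turned at roughly 0.4 rad/s. The label angle was the same before and after I backed the fingers off and lifted them, so it was at rest.
- **Loose parts:** the final pictures show the carton, bearing and relay in their bins.
- **Things to leave alone:** measured positions of the glue cap and the tape agree with the start to within about 3 mm, which is close to the camera calibration error. I checked the spare bin only by eye, and it looks unmoved.
- **Checks that disagreed:** a rough extra angle estimate from the bins' blue colour did not agree between the two cameras because each sees the bins only partly, so I ignored it. The arm hid the glue bottle in the last top view, so I confirmed it from the side view only.

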